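# Lock the ring clamp into the setter's swivel block

### The arm

A 6-joint arm with a two-finger parallel gripper is mounted at the origin on a cart in front of the work surface, level with it; the furniture and walls round the work are solid. World frame = base frame: x ahead of the robot, y to its left, z up, the work surface at z = 0. Lengths are in mm, angles in degrees, forces in N, time in s.
With the tool pointing down it reaches from about 275 to 750 mm from the base axis. Payload 10.2 kg.
Tool frame: the origin (TCP) lies at the very end of the fingers, on their centre line; the grasp point (between the pads) lies 19 mm behind it; z points along the fingers, y is the line along which they close (so a half turn about z gives the same grasp; the last joint's range is limited). The gripper opens to 85 mm and grips with 20 to 120 N. Pads are 22 mm wide; open, the fingers measure 114 mm over their backs; the gripper's body (76 mm by 85 mm) begins 54 mm behind the grasp point. The pads swing forward as they close: fully open they stand 13 mm farther back than shut.
Start: joints at [-79.034, 17.928, 85.812, -0, 76.261, -12.8], TCP at [211.567, -480.49, 231.294] pointing down, gripper open.
Joint ranges: [-168.41, 168.41], [-55.51, 124.54], [10.69, 146.95], [-70.63, 250.63], [1, 178], [-165.06, 165.06]. Speed limits (degrees/s): [136.94, 136.94, 172.46, 180, 180, 180].

### API

Orientations are given as a 3x3 rotation matrix whose columns are the frame's x, y, z axes.
In Python, from cell import manip gives the robot as it stands.
- The arm moves only by the tool arm_command, never from a script. Its arguments are lists of equal length, an entry for each row: "grip": the closure, from -1 (fully open) to 1 (shut); "translation": the shift along the tool's x, y, z in mm, a list of three; "roll": the turn about the tool's z in degrees. In form: {"grip": [grip, ...], "translation": [[tx, ty, tz], ...], "roll": [roll, ...]}. A call has 1 to 12 rows; each row is the pose to reach, as a shift and turn from the pose commanded when the call began, along the tool's axes at that moment; what a row does not reach only later rows make up. A row lasts 1/10 s, in which the tool goes at most 50 mm and 8.59 degrees, less where a joint would pass 70% of its speed; a pose out of reach is approached as far as the arm can. A call with a gripper value outside its range is refused whole. The fingers move at their own pace and stop on an object; "grip_force" is the grip in N (left out, the last holds). Time passes only in rows, so rows that repeat a pose let the fingers close. It gives the time, the measured TCP pose, the force, the opening and the grip force at its end, in the units of the state.
- manip.get_obs(): the state, without advancing time (a new reading comes with each control period).
- manip.grab_frame(name): name is "side" or "top" or "wrist"; returns a dict with "pixels" (420x560x3 uint8, red, green, blue), "fx", "fy", "cx", "cy" (pixels), "cam_to_world" (4x4, takes a point from camera to world coordinates); the wrist camera has in their place "T_tool_cam" (4x4, takes a point from camera to tool coordinates, whose origin is the TCP and whose axes are the flange's). Camera axes: x right, y up, looking along -z (the intrinsics and any distortion apply to the point x, -y, -z); pixel columns grow to the right and rows downward; lengths in mm; the calibration is good to about 2 mm. A picture is of the moment at which its call begins: read the wrist's pose just before it. There is no depth.
- manip.finish_job(): hands the job in; it is judged then, once.
The state is a dict: "time_s": time; "q": joint angles; "dq": joint speeds; "joint_torque": joint torques, N m; "tcp_pos": TCP position; "orientation": TCP orientation; "ft_force": force on the tool from outside, world axes, zero at the start; "moment": the same for the moment, N m; "opening": finger opening in mm; "grasp_force": force on a finger pad.
Only numpy, scipy, OpenCV 4.12 (cv2) and the standard library are available. Lean on these libraries where they do the work, as an engineer would, in place of code of your own. Each camera call takes 0.05 s, during which the arm holds its last target. There are 200 camera calls.

### The job

Mount the small ring clamp (the fixture with two jaws holding a ring, not the one with the flat wooden top) in the setter's swivel block: let its three lugs down between the three hooks of the head - the head has been left turned one way or the other, so look or feel for the gaps - press it right down against the spring plunger, turn it clockwise seen from above until it stops, then let it spring up so that the lugs lock in the notches of the hooks, and let go. Never force it: press and turn gently, and leave everything else on the bench where it is.

Things in the scene. Friction and masses are not known exactly. Their poses are not given: they have to be found in the camera images.
- fixture: Ring clamp, loose, about 0.3 kg, 87 mm high, stands upright. Origin: centre of its flat underside; z up. Foot: round spigot, 52 mm diameter, 20 mm high (its lowest 8 mm a lead-in cone, 43 mm at the foot), with three lugs; then a round plate, 62 mm across, 20 to 28 mm up; then a dark steel clamp with a brass ring standing between its jaws and a thumbscrew on the +x side (to x = 36 mm, 60 mm up).
- clamp_grip (a point): Where to grip the ring clamp: on its axis, 50 mm above the underside (axes as fixture). The clamp is 34 mm wide in its y, with flat parallel sides, from 28 to 72 mm up; in x it is 54 mm long below 48 mm, 38 mm long above. The ring's top is 37 mm above this point.
- clamp_lug (a point): Tip of the ring clamp's lug on its own +x side, 38 mm from the axis, 3 mm above the underside. Three equal steel lugs, at 0, 120 and 240 degrees about its z, stand out of the spigot at its very foot: each 9 mm wide, 6 mm high, underside flush with the clamp's underside. They can be seen from above past the plate's edge.
- block: Setter's swivel block, fixed: grey bowl in a black rubber ring (124 mm across), small drag screw on its -y side, steel head on top. Origin: centre of the underside, on the bench; z up. The head swivels about the vertical axis against friction: twisting it with over about 0.5 N m drags it along. It has been left turned by up to 0.6 rad either way; that angle is not measured, only sight or feel tells it.
- head_floor (a point): Centre of the head's floor (a steel disc of 94 mm), on the block's axis, 64 mm above its underside; axes as block, not turning with the head. A brass spring plunger, 30 mm across, stands up here: its top is 11 mm above the floor when free; 4.8 N starts it down, 13.6 N brings it flush with the floor (0.8 N per mm).
- gap_straight (a point): Middle of a gap between hooks if the head stood straight (it may be turned): 36 mm from the axis on the block's +x side, level with the hooks' tops, 16 mm above the floor. Three equal hooks and three gaps, 120 degrees apart; the hooks span 29 to 44 mm from the axis; each gap is 34 degrees (21 mm) wide. Fixed to the block: it does not turn with the head.
- locked_seat (a point): Where the clamp's underside centre comes when locked: 6 mm above the floor (11 in an open gap; 16 lying on the hooks). Clockwise from above, from mid-gap: a lug on the floor goes under the lip (17 to 40 deg, 8 mm above the floor), then under the notch (to 68 deg, roof 12 mm above the floor), and meets the end stop with its centre at 59 deg. Let go there, the plunger lifts it.
- spare: Another fixture with the same foot but a flat round wooden top, 40 mm high: not wanted, leave it. Origin: centre of its underside.
- red_pliers: Bystander: red-handled pliers, 148 mm long, lying flat. Origin: centre of the underside.
- blue_pliers: Bystander: blue-handled pliers, 165 mm long, lying flat. Origin: centre of the underside.
- calliper: Bystander: steel calliper, 190 mm long, lying flat. Origin: centre of the underside.
Things that resemble listed ones, but are neither listed nor needed, are in the scene too. Leave any purple look-alike of the fixture alone.

How it is judged (in metres and radians):
On the way, in this order (a step that is already met when the one before it is completed fails the run):
1. the ring clamp is lifted clear of the bench (height (world z) of fixture above 0.05 m), for 0.1 s.
2. its lugs are pressed down between the hooks, below their lips, and it stands level and central in the head (z of fixture in the frame of block below 0.067 m and horizontal distance between fixture and block below 0.005 m and angle between fixture's own z axis and vertical below 0.06 rad), for 0.1 s.
At the end, for the whole second after the job is handed in: The ring clamp sits locked in the block's head: central within 5 mm, level within 0.04 rad, at rest, its underside 68.2 to 72 mm above the block's underside (the height at which the lugs are up in the notches; it is 75 mm in an open gap, 66 mm or less under the lips and 80 mm on top of the hooks) (z of fixture in the frame of block between 0.0682 and 0.072 m and horizontal distance between fixture and block below 0.005 m and angle between fixture's own z axis and vertical below 0.04 rad and linear speed of fixture below 0.01 m/s and angular speed of fixture below 0.1 rad/s); the robot touches nothing.
It fails at once if while it is being set down, pressed home or turned (not as it springs up into the notches), the ring clamp and the block press on each other with more than 60 N (contact force between fixture and block above 60 N and (z of fixture in the frame of block below 0.0675 m or z of fixture in the frame of block above 0.0725 m)).
It fails at once if something else on the bench is moved by more than 30 mm (distance of any of spare, red_pliers, blue_pliers, calliper from where it was at the start of the episode above 0.03 m).
It also fails if it takes over 70 s, if anything falls off the work surface, if the arm or the gripper's body presses on something with over 40 N, if the wrist force passes 120 N, or if a joint passes its speed limit or range.

## Working session

There is one attempt and no reset: what is moved stays moved. The work goes in short steps, Python scripts to look and compute and a tool call to move; the robot and the scene stay as the last step left them, time stands still between calls to the robot, and variables do not carry over. Pictures are saved under pics/ and viewed, at most 10 in all, crops included, and the job is handed in when it is done.

Besides the shell and the picture viewer there is one more tool, called as name([rows], argument=value, ...), one row to a line, values as JSON. arm_command: Moves the arm, as the interface text tells. Its arguments: {"type":"object","properties":{"grip":{"type":"array","items":{"type":"number"}},"translation":{"type":"array","items":{"type":"array","items":{"type":"number"}}},"roll":{"type":"array","items":{"type":"number"}},"grip_force":{"type":"number"}},"required":["grip","translation","roll"]}

```bash
mkdir -p pics; cat > h.py <<'E'
import numpy as np, cv2, pickle
from cell import manip
def grab(name, fn):
    o=manip.get_obs(); f=manip.grab_frame(name)
    if name=='wrist':
        T=np.eye(4);T[:3,:3]=o['orientation'];T[:3,3]=o['tcp_pos'];f['cam_to_world']=T@np.array(f['T_tool_cam'])
    cv2.imwrite(f'pics/{fn}.png',cv2.cvtColor(f['pixels'],cv2.COLOR_RGB2BGR)); pickle.dump(f,open(f'pics/{fn}.pkl','wb')); return f
def load(fn): return pickle.load(open(f'pics/{fn}.pkl','rb'))
def pix2w(f,u,v,z):
    M=np.array(f['cam_to_world']); d=M[:3,:3]@np.array([(u-f['cx'])/f['fx'],-(v-f['cy'])/f['fy'],-1]); c=M[:3,3]
    return c+d*(z-c[2])/d[2]
def w2pix(f,p):
    M=np.array(f['cam_to_world']); q=M[:3,:3].T@(np.array(p)-M[:3,3])
    return np.array([f['cx']+f['fx']*q[0]/-q[2], f['cy']+f['fy']*q[1]/q[2]])
E
python3 - <<'E'
from h import *
for n in ('top','side','wrist'):
    f=grab(n,n+'0'); print(n,{k:(np.round(v,3).tolist()) for k,v in f.items() if k!='pixels'})
o=manip.get_obs();print(o)
E
```

```text
top {'fx': 509.147, 'fy': 509.147, 'cx': 286.041, 'cy': 209.915, 'cam_to_world': [[-0.028, 0.997, -0.066, 402.166], [-1.0, -0.027, 0.005, 79.764], [0.003, 0.066, 0.998, 1381.075], [0.0, 0.0, 0.0, 1.0]]}
side {'fx': 494.601, 'fy': 494.601, 'cx': 269.289, 'cy': 213.006, 'cam_to_world': [[-0.841, 0.266, -0.471, -46.451], [-0.541, -0.397, 0.742, 950.821], [0.01, 0.878, 0.478, 637.031], [0.0, 0.0, 0.0, 1.0]]}
wrist {'fx': 297.468, 'fy': 297.468, 'cx': 282.201, 'cy': 214.806, 'T_tool_cam': [[0.0, 0.951, 0.31, 79.727], [1.0, -0.0, -0.0, 0.647], [-0.0, 0.31, -0.951, -141.93], [0.0, 0.0, 0.0, 1.0]], 'cam_to_world': [[0.403, 0.87, 0.284, 284.789], [-0.915, 0.384, 0.124, -448.881], [-0.001, -0.309, 0.951, 372.75], [0.0, 0.0, 0.0, 1.0]]}
{'time_s': 0.15, 'q': array([-7.90341733e+01,  1.79507653e+01,  8.58426656e+01,  6.70086661e-04,
        7.62618811e+01, -1.28015426e+01]), 'dq': array([ 0.00328221, -0.06159366, -0.04308203, -0.05194266,  0.01863365,
       -0.03022922]), 'joint_torque': array([ 1.89229759e-03, -4.12370002e+01, -2.59797245e+01, -1.30472399e-04,
        3.24904853e-03, -6.88353182e-06]), 'tcp_pos': array([ 211.52819548, -480.29276405,  230.88712201]), 'orientation': array([[ 9.15190485e-01,  4.03021522e-01, -1.72484140e-04],
       [ 4.03021496e-01, -9.15190019e-01,  9.49910866e-04],
       [ 2.24978760e-04, -9.38864202e-04, -9.99999534e-01]]), 'ft_force': array([ 0.26500596,  0.06280583, -0.47126301]), 'moment': array([-0.03349149, -0.0040435 , -0.0383585 ]), 'grasp_force': 0.0, 'opening': 85.41492493708621}
```

View pics/top0.png

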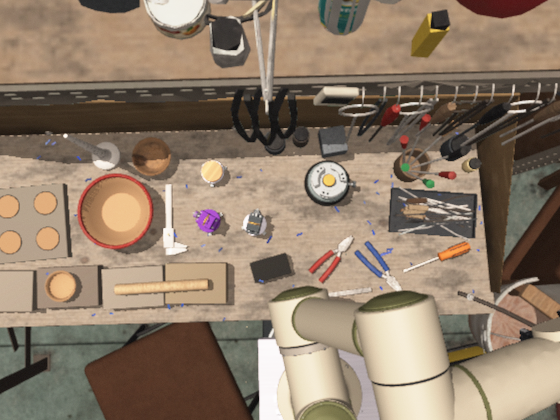

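View pics/side0.png

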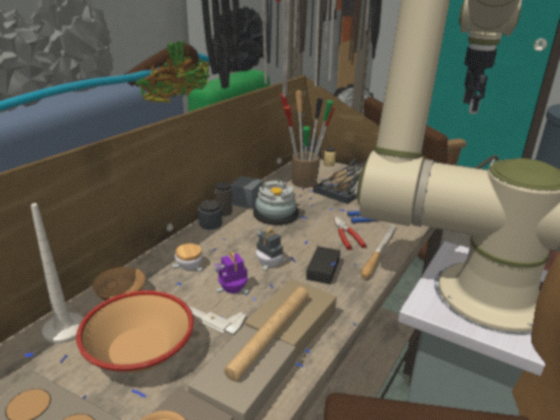

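Top view: the candidates are the dark steel clamp at (255,223), its purple look-alike at (208,221) and the wooden-topped spare at (212,172). The block is at (328,182). I choose (255,223) and check it in one close crop.

```bash
python3 - <<'E'
from h import *
im=cv2.imread('pics/top0.png')
a=cv2.resize(im[192:252,225:285],(400,400),interpolation=cv2.INTER_CUBIC)
b=cv2.resize(im[152:212,298:358],(400,400),interpolation=cv2.INTER_CUBIC)
cv2.imwrite('pics/crop0.png',np.hstack([a,b]))
f=load('top0')
print(pix2w(f,255,223,40),pix2w(f,328,182,75))
E
```

```text
[458.59380275 156.36759955  40.        ] [557.79704572 -36.41552267  75.        ]
```

View pics/crop0.png

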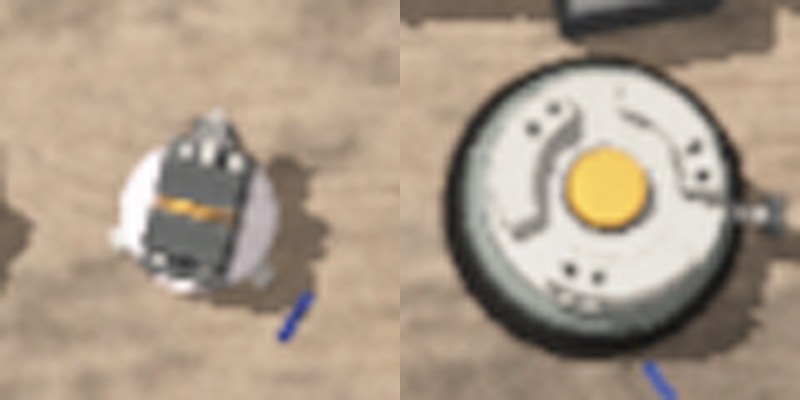

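The crop shows a steel clamp with a brass ring and a thumbscrew (pointing up in the image, so world +x), with lugs at crop pixels (120,240) and (262,275). This is the right fixture. The block's head is slightly turned. I'm moving over the block to look closer.

arm_command([
  [40,-22,0],
  [85,-45,0],
  [130,-70,0],
  [172,-93,0],
  [215,-116,0],
  [258,-139,0],
  [300,-162,0],
  [342,-185,0],
  [385,-208,0],
  [428,-231,10],
  [470,-253,20],
  [495,-267,30],
], grip=[-1,-1,-1,-1,-1,-1,-1,-1,-1,-1,-1,-1], roll=[-8,-16,-24,-32,-40,-48,-56,-64,-72,-80,-88,-96])

```text
time_s: 1.35
tcp_pos: [558.2, -33.9, 200.5]
orientation: [[-0.503, 0.864, -0.0], [0.864, 0.503, 0.0], [0.0, 0.0, -1.0]]
ft_force: [0.3, -0.3, -0.8]
opening: 85.8
grasp_force: 0.0
```

arm_command([
  [0,0,0],
  [0,0,0],
  [0,0,0],
], grip=[-1,-1,-1], roll=[0,0,0])

```text
time_s: 1.65
tcp_pos: [556.7, -37.5, 201.6]
orientation: [[-0.495, 0.869, 0.0], [0.869, 0.495, -0.0], [-0.0, 0.0, -1.0]]
ft_force: [0.2, 0.3, 0.9]
opening: 85.4
grasp_force: 0.0
```

```bash
python3 - <<'E'
from h import *
f=grab('wrist','w1'); o=manip.get_obs(); print(o['tcp_pos'],o['orientation'],o['q'])
im=cv2.imread('pics/w1.png')
for z in (0,64,80): print(z,w2pix(f,[558,-36,z]))
cv2.imwrite('pics/w1b.png',cv2.resize(im,(800,600),interpolation=cv2.INTER_CUBIC))
E
```

```text
[556.7153438  -37.60397554 201.76271311] [[-4.94476314e-01  8.69190929e-01  5.50976340e-04]
 [ 8.69190914e-01  4.94476526e-01 -3.46821227e-04]
 [-5.73898731e-04  3.07408747e-04 -9.99999788e-01]] [-1.58896425e+01  2.33895195e+01  8.26130523e+01 -1.08930905e-02
  7.39616256e+01 -4.55218705e+01]
0 [283.56079228 187.49065304]
64 [283.82053136 202.09790134]
80 [283.90344341 206.76072257]
```

View pics/w1b.png

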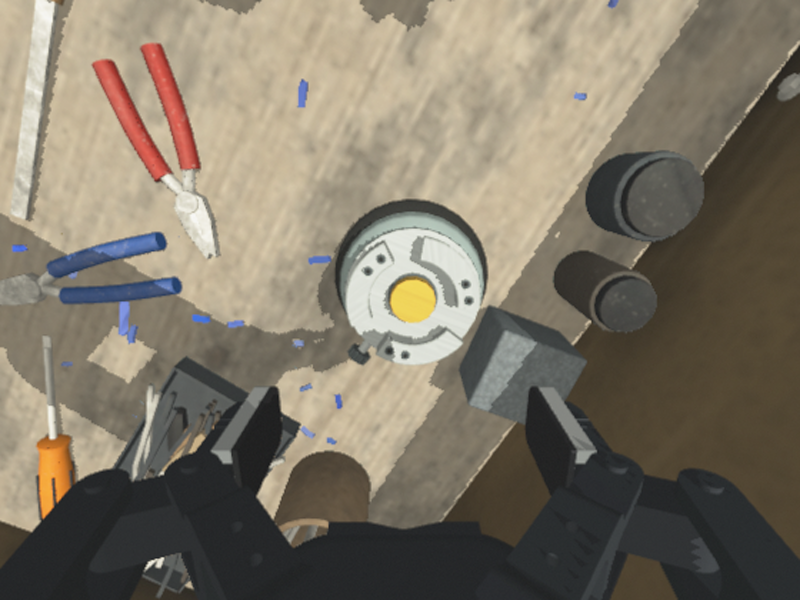

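The block is at (412,290) in the enlarged picture: brass plunger at (413,300), three two-dotted hooks at (375,263), (467,290) and (397,352), and drag screw at (358,352). I'll rectify the head at hook-top height to measure the gap angle.

```bash
cat >> h.py <<'E'
def ortho(f,cx,cy,z,half=65,s=4.5):
    n=int(2*half*s); j,i=np.meshgrid(np.arange(n),np.arange(n))
    X=cx+half-i/s; Y=cy+half-j/s   # up=+x, right=-y
    M=np.array(f['cam_to_world']); q=(np.stack([X,Y,np.full_like(X,z)],-1)-M[:3,3])@M[:3,:3]
    return cv2.remap(cv2.cvtColor(f['pixels'],cv2.COLOR_RGB2BGR),(f['cx']+f['fx']*q[...,0]/-q[...,2]).astype('f4'),(f['cy']+f['fy']*q[...,1]/q[...,2]).astype('f4'),cv2.INTER_CUBIC)
E
python3 - <<'E'
from h import *
f=load('w1')
# plunger centre (yellow), top at z=75
def plung(f):
    p=f['pixels'].astype(int); m=((p[...,0]>190)&(p[...,1]>140)&(p[...,2]<110)).astype('u1')
    n,l,st,c=cv2.connectedComponentsWithStats(m); k=[i for i in range(1,n) if st[i,4]>100]; return [(c[i],st[i,4],pix2w(f,*c[i],75)) for i in k]
print(plung(f)); print(plung(load('top0')))
c=min(plung(f),key=lambda t:abs(t[0][0]-289)+abs(t[0][1]-210))[2]
a=ortho(f,c[0],c[1],80); cv2.circle(a,(292,292),int(44*4.5),(0,0,255),1); cv2.circle(a,(292,292),int(29*4.5),(0,0,255),1)
cv2.imwrite('pics/o1.png',a)
E
```

```text
[(array([288.61246612, 210.07452575]), np.int32(738), array([564.24160342, -37.90448377,  75.        ])), (array([ 33.68330134, 334.11132438]), np.int32(521), array([ 393.20528574, -298.51124734,   75.        ]))]
[(array([328.46534653, 179.92079208]), np.int32(101), array([563.16045957, -37.79458989,  75.        ])), (array([127.35294118, 186.11764706]), np.int32(153), array([561.18451708, 480.85965875,  75.        ])), (array([115.93902439, 237.62804878]), np.int32(164), array([429.4247742 , 510.95336073,  75.        ])), (array([453.24561404, 251.39473684]), np.int32(114), array([ 370.53432778, -351.02952978,   75.        ]))]
```

View pics/o1.png

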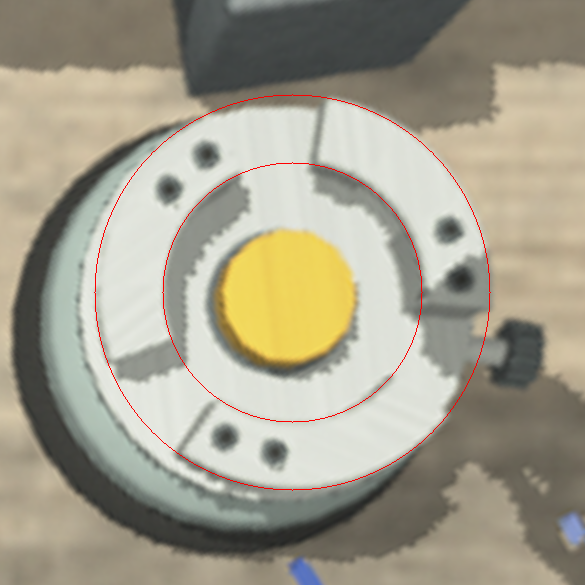

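The gap edges lie at about −24° and +9.7° clockwise from +x, so the mid-gap yaw is about +8° (CCW), and the other two edges agree. The block axis is at about (564,−38). Next, the clamp.

arm_command([
  [37,1,0],
  [74,2,0],
  [111,3,0],
  [148,4,0],
  [185,5,0],
  [218,7,0],
  [218,7,0],
  [218,7,0],
  [218,7,0],
], grip=[-1,-1,-1,-1,-1,-1,-1,-1,-1], roll=[-8,-16,-24,-32,-40,-48,-50,-50,-50])

```text
time_s: 2.6
tcp_pos: [455.1, 155.3, 201.6]
orientation: [[-0.984, 0.181, 0.001], [0.181, 0.984, -0.0], [-0.001, 0.0, -1.0]]
ft_force: [0.2, 0.1, -0.1]
opening: 85.7
grasp_force: 0.0
```

```bash
python3 - <<'E'
from h import *
f=grab('wrist','w2'); o=manip.get_obs(); print(o['tcp_pos'],o['orientation'].round(4).tolist())
a=ortho(f,456,156,72,60,5); b=ortho(f,456,156,6,60,5)
cv2.imwrite('pics/o2.png',cv2.resize(np.hstack([a,b]),(800,400),interpolation=cv2.INTER_AREA))
cv2.imwrite('pics/o2a.png',a);cv2.imwrite('pics/o2b.png',b)
E
```

```text
[455.15135521 155.22621133 201.47922427] [[-0.9836, 0.1805, 0.0004], [0.1805, 0.9836, -0.0], [-0.0004, 0.0, -1.0]]
```

View pics/o2.png

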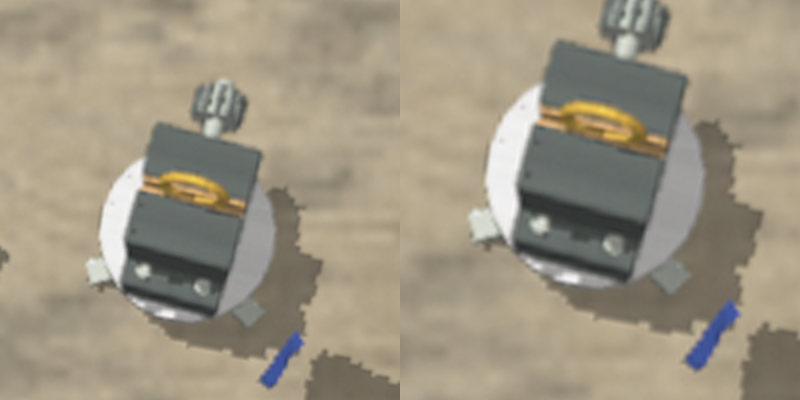

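The clamp's top face is at (193,198), with lugs at (84,225) and (272,275) in the z=6 view. The clamp centre is about (457.5,158.3) with yaw −14.6°, and the lug spacing of 58 mm checks against the expected 60 mm. I'm descending to grip.

arm_command([
  [-1.8,3.5,20],
  [-1.8,3.5,45],
  [-1.8,3.5,70],
  [-1.8,3.5,95],
  [-1.8,3.5,120],
  [-1.8,3.5,140],
  [-1.8,3.5,155],
  [-1.8,3.5,165],
  [-1.8,3.5,169],
  [-1.8,3.5,169],
], grip=[-1,-1,-1,-1,-1,-1,-1,-1,-1,-1], roll=[4.2,4.2,4.2,4.2,4.2,4.2,4.2,4.2,4.2,4.2])

```text
time_s: 3.65
tcp_pos: [457.4, 158.9, 32.3]
orientation: [[-0.968, 0.25, -0.0], [0.25, 0.968, -0.0], [0.0, -0.0, -1.0]]
ft_force: [0.2, 0.4, 0.7]
opening: 85.5
grasp_force: 0.0
```

arm_command([
  [0,0,0],
  [0,0,0],
  [0,0,0],
  [0,0,0],
  [0,0,0],
  [0,0,0],
  [0,0,0],
  [0,0,0],
  [0,0,0],
  [0,0,0],
], grip=[-0.4,0,0.2,0.4,0.6,0.8,1,1,1,1], roll=[0,0,0,0,0,0,0,0,0,0], grip_force=60)

```text
time_s: 4.65
tcp_pos: [457.5, 159.3, 32.8]
orientation: [[-0.968, 0.249, 0.001], [0.249, 0.968, 0.0], [-0.001, 0.0, -1.0]]
ft_force: [-1.2, 0.4, 6.3]
opening: 33.4
grasp_force: 59.7
```

arm_command([
  [0,0,-15],
  [0,0,-40],
  [0,0,-75],
  [0,0,-110],
  [-25,-27,-110],
  [-50,-54,-110],
  [-75,-81,-110],
  [-100,-108,-110],
  [-125,-135,-110],
  [-145,-157,-110],
  [-152,-164.4,-110],
  [-152,-164.4,-110],
], grip=[1,1,1,1,1,1,1,1,1,1,1,1], roll=[0,0,0,0,-5,-10,-15,-20,-22.5,-22.5,-22.5,-22.5])

```text
time_s: 5.85
tcp_pos: [563.3, -38.6, 141.5]
orientation: [[-0.99, -0.139, -0.001], [-0.139, 0.99, 0.0], [0.001, 0.001, -1.0]]
ft_force: [-0.8, 0.5, -3.1]
opening: 33.6
grasp_force: 60.3
```

arm_command([
  [0,0,0],
  [0,0,0],
], grip=[1,1], roll=[0,0])

```text
time_s: 6.05
tcp_pos: [562.9, -36.7, 142.2]
orientation: [[-0.99, -0.142, -0.001], [-0.142, 0.99, 0.0], [0.001, 0.0, -1.0]]
ft_force: [0.2, 0.1, -3.8]
opening: 33.4
grasp_force: 60.3
```

```bash
python3 - <<'E'
from h import *
f=grab('wrist','w3'); g=grab('side','s3'); o=manip.get_obs(); print(o['tcp_pos'],o['orientation'].round(4).tolist(),o['q'],o['ft_force'],o['moment'])
a=cv2.resize(f['pixels'][130:340,140:420,::-1],(800,600),interpolation=cv2.INTER_CUBIC)
u,v=w2pix(g,[564,-38,100]).astype(int); b=cv2.resize(g['pixels'][v-60:v+60,u-40:u+40,::-1],(400,600),interpolation=cv2.INTER_CUBIC)
cv2.imwrite('pics/c3.png',np.hstack([cv2.resize(a,(520,390)),cv2.resize(b,(260,390))]))
E
```

```text
[563.15946477 -36.92877631 142.39970693] [[-0.9899, -0.1415, -0.0001], [-0.1415, 0.9899, 0.0001], [0.0001, 0.0001, -1.0]] [-1.56459015e+01  2.74878173e+01  8.57964018e+01  4.59090004e-03
  6.67238642e+01 -1.13782511e+02] [ 0.47604411 -0.47283787 -2.99448722] [ 0.0047136   0.02869777 -0.00225548]
```

View pics/c3.png

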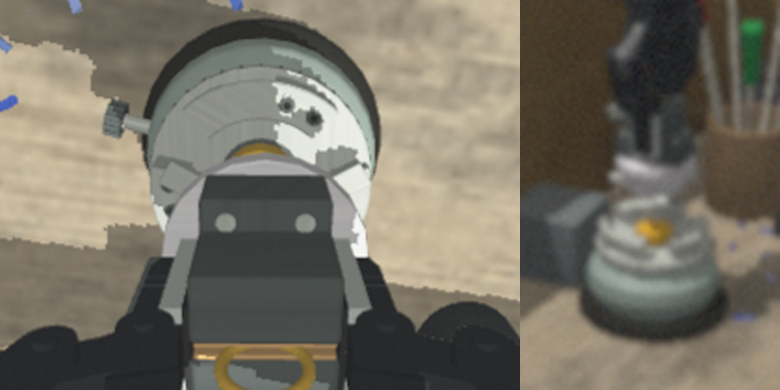

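```bash
python3 - <<'E'
from h import *
f=load('w3'); T=np.array(f['T_tool_cam'])
t=np.array([563.16,-36.93,142.4]);R=np.array([[-0.9899,-0.1415,0],[-0.1415,0.9899,0],[0,0,-1]])
und=142.4-32.8
for n,u,v,h in (('plate',282.7,215.1,28),('plateL',140+163/1.857,130+250/1.857,28),('plateR',140+368/1.857,130+250/1.857,28),('endtop',282.7,224.8,48),('blkL',140+205/1.857,224.8,48),('blkR',140+330/1.857,224.8,48),('plunger',0,0,0)):
    if n=='plunger':continue
    print(n,R.T@(pix2w(f,u,v,und+h)-t))
E
```

```text
plate [ 3.11874293e+01 -5.29822809e-03  4.80000000e+00]
plateL [  2.65428782 -30.06416715   4.8       ]
plateR [ 2.67098375 30.40152947  4.8       ]
endtop [ 33.077618    -0.04077522 -15.2       ]
blkL [ 33.0733557  -14.65146402 -15.2       ]
blkR [ 33.08223649  15.79094152 -15.2       ]
```

The clamp is held level and its plate is centred on the TCP (31.2 mm against 31). I'm lowering gently.

arm_command([
  [-0.4,-1.1,10],
  [-0.4,-1.1,20],
  [-0.4,-1.1,26],
  [-0.4,-1.1,28],
  [-0.4,-1.1,29],
  [-0.4,-1.1,30],
  [-0.4,-1.1,31],
  [-0.4,-1.1,32],
  [-0.4,-1.1,33],
  [-0.4,-1.1,34],
  [-0.4,-1.1,34],
  [-0.4,-1.1,34],
], grip=[1,1,1,1,1,1,1,1,1,1,1,1], roll=[0,0,0,0,0,0,0,0,0,0,0,0])

```text
time_s: 7.35
tcp_pos: [564.0, -38.9, 108.3]
orientation: [[-0.99, -0.14, 0.0], [-0.14, 0.99, -0.0], [-0.0, -0.0, -1.0]]
ft_force: [-0.2, -0.4, -3.7]
opening: 33.6
grasp_force: 60.3
```

The underside is about 75.5 mm up with no contact, so the lugs are in the gaps. Pressing down.

arm_command([
  [0,0.4,1],
  [0,0.4,2],
  [0,0.4,3],
  [0,0.4,4],
  [0,0.4,5],
  [0,0.4,6],
  [0,0.4,7],
  [0,0.4,8],
  [0,0.4,9],
  [0,0.4,9],
  [0,0.4,9],
], grip=[1,1,1,1,1,1,1,1,1,1,1], roll=[0,0,0,0,0,0,0,0,0,0,0])

```text
time_s: 8.45
tcp_pos: [564.1, -38.7, 99.8]
orientation: [[-0.99, -0.14, 0.001], [-0.14, 0.99, -0.0], [-0.001, -0.001, -1.0]]
ft_force: [-3.0, -1.3, 6.6]
opening: 33.5
grasp_force: 61.3
```

arm_command([
  [0,0,1],
  [0,0,2],
  [0,0,2.5],
  [0,0,2.5],
  [0,0,2.5],
], grip=[1,1,1,1,1], roll=[0,0,0,0,0])

```text
time_s: 8.95
tcp_pos: [564.2, -38.7, 97.6]
orientation: [[-0.99, -0.14, 0.001], [-0.14, 0.99, -0.0], [-0.001, -0.001, -1.0]]
ft_force: [-2.5, -1.2, 9.1]
opening: 33.6
grasp_force: 61.5
```

arm_command([
  [0,0,0.5],
  [0,0,1],
  [0,0,1.3],
  [0,0,1.3],
  [0,0,1.3],
  [0,0,1.3],
], grip=[1,1,1,1,1,1], roll=[0,0,0,0,0,0])

```text
time_s: 9.55
tcp_pos: [564.2, -38.7, 96.8]
orientation: [[-0.99, -0.14, 0.001], [-0.14, 0.99, -0.001], [-0.001, -0.001, -1.0]]
ft_force: [-5.8, -1.5, 13.9]
opening: 33.7
grasp_force: 62.2
```

The lugs are on the floor. Turning clockwise.

arm_command([
  [0.4,0,0],
  [0.4,0,0],
  [0.4,0,0],
  [0.4,0,0],
  [0.4,0,0],
  [0.4,0,0],
  [0.4,0,0],
], grip=[1,1,1,1,1,1,1], roll=[4,8,12,16,20,24,24])

```text
time_s: 10.25
tcp_pos: [564.7, -38.7, 96.8]
orientation: [[-0.961, 0.277, 0.004], [0.277, 0.961, -0.001], [-0.004, 0.0, -1.0]]
ft_force: [-0.8, -0.4, 9.7]
opening: 33.6
grasp_force: 61.9
```

```bash
python3 -c "
from h import *
o=manip.get_obs();print(o['moment'],o['ft_force'],o['tcp_pos'])"
```

```text
[-0.03618119  0.12416359 -0.04115783] [-0.78199474 -0.41848605  9.73543605] [564.68169996 -38.69121523  96.77642947]
```

arm_command([
  [0,0,0],
  [0,0,0],
  [0,0,0],
  [0,0,0],
  [0,0,0],
  [0,0,0],
  [0,0,0],
], grip=[1,1,1,1,1,1,1], roll=[4,8,12,16,20,24,24])

```text
time_s: 10.95
tcp_pos: [564.7, -38.7, 96.8]
orientation: [[-0.766, 0.643, 0.004], [0.643, 0.766, -0.001], [-0.003, 0.002, -1.0]]
ft_force: [0.3, -0.4, 9.2]
opening: 33.3
grasp_force: 61.9
```

```bash
python3 -c "
from h import *
o=manip.get_obs();print(o['moment'],o['ft_force'],o['tcp_pos'])"
```

```text
[-0.07528799 -0.00587522 -0.10103148] [ 0.32661642 -0.44004864  9.23563226] [564.71786726 -38.71424325  96.7708622 ]
```

Turned 48° freely so far. Now small steps to feel for the end stop.

arm_command([
  [0,0,0],
  [0,0,0],
  [0,0,0],
  [0,0,0],
  [0,0,0],
  [0,0,0],
], grip=[1,1,1,1,1,1], roll=[2,4,6,8,9,9])

```text
time_s: 11.55
tcp_pos: [564.7, -38.8, 96.8]
orientation: [[-0.657, 0.754, 0.004], [0.754, 0.657, -0.001], [-0.003, 0.002, -1.0]]
ft_force: [0.2, -0.4, 9.9]
opening: 33.6
grasp_force: 61.8
```

```bash
python3 -c "
from h import *
o=manip.get_obs();print(o['moment'],o['ft_force'],o['tcp_pos'],o['orientation'][:,0])"
```

```text
[-0.09658307  0.04730841 -0.04574059] [ 0.17967212 -0.39189026  9.87237204] [564.71677457 -38.75403669  96.78770881] [-0.65661302  0.75422189 -0.00294518]
```

arm_command([
  [0,0,0],
  [0,0,0],
  [0,0,0],
  [0,0,0],
  [0,0,0],
], grip=[1,1,1,1,1], roll=[1.5,3,4.5,5,5])

```text
time_s: 12.05
tcp_pos: [564.4, -38.5, 96.7]
orientation: [[-0.589, 0.808, 0.003], [0.808, 0.589, -0.001], [-0.002, 0.002, -1.0]]
ft_force: [-1.4, 0.1, 11.2]
opening: 33.3
grasp_force: 61.8
```

```bash
python3 -c "
from h import *
o=manip.get_obs();print(o['moment'],o['ft_force'],o['tcp_pos'],o['orientation'][:,0])"
```

```text
[0.06623074 0.29669396 0.43090615] [-1.40220178  0.08975685 11.20509678] [564.42178269 -38.54827025  96.74655302] [-0.58938735  0.80784777 -0.00212761]
```

End stop felt (0.43 N m at about 62°). I'm easing back 1° and letting it rise into the notches.

arm_command([
  [0,0,0],
  [0,0,-1],
  [0,0,-2],
  [0,0,-3],
  [0,0,-4],
  [0,0,-4.8],
  [0,0,-4.8],
  [0,0,-4.8],
], grip=[1,1,1,1,1,1,1,1], roll=[-1,-1,-1,-1,-1,-1,-1,-1])

```text
time_s: 12.85
tcp_pos: [564.4, -38.6, 101.1]
orientation: [[-0.603, 0.798, 0.003], [0.798, 0.603, -0.0], [-0.002, 0.002, -1.0]]
ft_force: [0.3, 0.0, 7.1]
opening: 33.3
grasp_force: 61.4
```

```bash
python3 -c "
from h import *
o=manip.get_obs();print(o['moment'],o['ft_force'],o['tcp_pos'],o['orientation'][:,0])"
```

```text
[ 0.00559577 -0.03538996  0.05340258] [0.29997064 0.04934747 7.11151238] [564.4148685  -38.55098735 101.06094957] [-0.60276812  0.79791441 -0.00178258]
```

arm_command([
  [0,0,-0.7],
  [0,0,-1.4],
  [0,0,-2],
  [0,0,-2],
  [0,0,-2],
], grip=[1,1,1,1,1], roll=[0,0,0,0,0])

```text
time_s: 13.35
tcp_pos: [564.2, -38.6, 102.7]
orientation: [[-0.603, 0.798, 0.002], [0.798, 0.603, -0.0], [-0.001, 0.002, -1.0]]
ft_force: [3.3, 0.5, 4.7]
opening: 33.4
grasp_force: 61.2
```

arm_command([
  [0,0,0],
  [0,0,0],
  [0,0,0],
  [0,0,0],
  [0,0,0],
  [0,0,0],
  [0,0,0],
  [0,0,0],
], grip=[0.5,0.3,0.1,-0.1,-0.3,-0.3,-0.3,-0.3], roll=[0,0,0,0,0,0,0,0], grip_force=20)

```text
time_s: 14.15
tcp_pos: [563.5, -38.6, 102.2]
orientation: [[-0.603, 0.798, -0.0], [0.798, 0.603, 0.0], [0.0, -0.0, -1.0]]
ft_force: [-0.2, -0.6, -0.4]
opening: 55.6
grasp_force: 0.0
```

arm_command([
  [0,0,-5],
  [0,0,-15],
  [0,0,-30],
  [0,0,-50],
  [0,0,-75],
  [0,0,-100],
  [0,0,-120],
  [0,0,-120],
  [0,0,-120],
], grip=[-0.3,-0.3,-0.3,-0.3,-0.3,-0.3,-0.3,-0.3,-0.3], roll=[0,0,0,0,0,0,0,0,0])

```text
time_s: 15.05
tcp_pos: [563.4, -38.6, 222.3]
orientation: [[-0.603, 0.798, 0.0], [0.798, 0.603, -0.0], [-0.0, 0.0, -1.0]]
ft_force: [0.4, 0.3, -1.1]
opening: 55.5
grasp_force: 0.0
```

```bash
python3 - <<'E'
from h import *
f=grab('wrist','w4'); g=grab('side','s4'); o=manip.get_obs(); print(o['tcp_pos'],o['ft_force'])
u,v=w2pix(g,[564,-38,90]).astype(int); b=cv2.resize(g['pixels'][v-60:v+60,u-40:u+40,::-1],(260,390),interpolation=cv2.INTER_CUBIC)
a=ortho(f,564.2,-38.3,98,65,3); cv2.circle(a,(195,195),93,(0,0,255),1)
cv2.imwrite('pics/c4.png',np.hstack([a,b]))
E
```

```text
[563.07574679 -38.50647188 221.23319185] [ 0.09915431  0.3870394  -0.44824946]
```

View pics/c4.png

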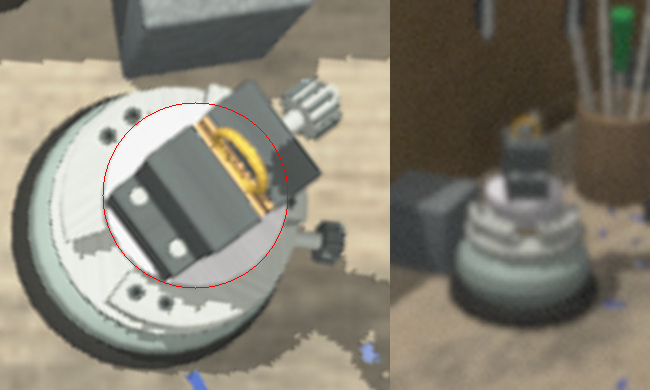

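The plate matches the 62 mm circle predicted at locked height (centre (195,195)). In the side view the clamp stands level in the head, with the gripper well clear. Handing in.

```bash
python3 -c "
from cell import manip
print(manip.finish_job())"
```

```text
the job is handed in; nothing more can be done
None
```

The ring clamp is mounted: pressed down between the hooks, turned clockwise to the end stop, sprung up into the notches (underside about 70 mm up) and released; I handed the job in at about 15 s but got no verdict back.

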